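# Lay the slide boxes down in their outlines

### The job

Two white microscope-slide boxes stand on end, each at the near end of its own taped outline on a black mat. With the fingers, push each box near its top so that it topples away onto its broad side and ends up lying flat, wholly inside the tape outline of its own mat; nudge it along the mat if it lands on the tape. Never pick a box up, and leave the other things on the bench where they are.

Things in the scene. Friction and masses are not known exactly. Their poses are not given: they have to be found in the camera images.
- long_mat: thin black rubber mat fixed to the bench (3 mm thick, top at z = 0.003) with the longer white tape outline, a rectangle 196 mm (along mat x) by 122 mm (along mat y) measured inside the 6 mm wide tape. Origin: centre of the outline, on the bench under the mat. Mat +x points away from the box standing at the near end (mat x = about -0.1)
- short_mat: the same kind of mat (3 mm thick, top at z = 0.003) with the shorter outline, 146 mm (along mat x) by 102 mm (along mat y) inside the 6 mm wide tape. Origin: centre of the outline, on the bench under the mat. Mat +x points away from the box standing at the near end (mat x = about -0.07)
- tall_box_center (a point): centre of the taller white slide box: 38 mm thick (box x), 90 mm wide (box y), 160 mm tall (box z), about 350 g, closed. Starts standing on its small end on long_mat, near the outline's near (-x) end. Standing, this point is 83 mm above the bench; lying on a broad face, 22 mm
- tall_box_corner0 (a point): corner of the taller box's mid-plane (half-way through its thickness): bottom end, -y side
- tall_box_corner1 (a point): corner of the taller box's mid-plane (half-way through its thickness): bottom end, +y side
- tall_box_corner2 (a point): corner of the taller box's mid-plane (half-way through its thickness): top end, -y side
- tall_box_corner3 (a point): corner of the taller box's mid-plane (half-way through its thickness): top end, +y side
- tall_box: the taller box itself; origin at the centre of its bottom end, axes as for its centre point. At the start it stands astride the near tape line, its axes within 0.06 rad of the mat's, its front (+x) foot edge 10 to 26 mm inside the line; tipped over that edge it falls along mat +x
- low_box_center (a point): centre of the lower white slide box: 32 mm thick (box x), 70 mm wide (box y), 110 mm tall (box z), about 200 g, closed. Starts standing on its small end on short_mat, near the outline's near (-x) end. Standing, this point is 58 mm above the bench; lying on a broad face, 19 mm
- low_box_corner0 (a point): corner of the lower box's mid-plane (half-way through its thickness): bottom end, -y side
- low_box_corner1 (a point): corner of the lower box's mid-plane (half-way through its thickness): bottom end, +y side
- low_box_corner2 (a point): corner of the lower box's mid-plane (half-way through its thickness): top end, -y side
- low_box_corner3 (a point): corner of the lower box's mid-plane (half-way through its thickness): top end, +y side
- low_box: the lower box itself; origin at the centre of its bottom end, axes as for its centre point. At the start it stands astride the near tape line, its axes within 0.06 rad of the mat's, its front (+x) foot edge 10 to 26 mm inside the line; tipped over that edge it falls along mat +x
- amber_jar: small capped amber jar, 46 mm across, 65 mm tall, between the two mats; bystander, leave alone. Origin: its underside
- stain_dish: small white ceramic dish, 68 mm across, 30 mm tall, between the far ends of the mats; bystander, leave alone. Origin: its underside
- cassette: tissue cassette, 40 x 28 x 12 mm, between the mats, nearest the robot; bystander, leave alone. Origin: its underside
- forceps: steel forceps lying flat, 115 mm long, 6 mm high, to the right of the mats; bystander, leave alone. Origin: its underside
- wash_bottle: white wash bottle, 64 mm across, 160 mm tall, right of the mats, farther from the robot; bystander, leave alone. Origin: its underside
- brush: brush with wooden handle lying flat, 170 mm long, to the left of the mats; bystander, leave alone. Origin: its underside
- blade_case: flat black blade case, 65 x 28 x 14 mm, left of the mats, nearer the robot; bystander, leave alone. Origin: its underside
Not all that is in view belongs to the job. Leave any red or yellow look-alike of the low_box alone.

How it is judged:
At the end, for the whole second after the job is handed in: Each slide box lies flat on a broad side on its own mat, at rest, with all four corners inside the tape outline (at most 2 mm over the inner edge of the tape) (x of tall_box_corner0 in the frame of long_mat between -0.1 and 0.1 m and y of tall_box_corner0 in the frame of long_mat between -0.063 and 0.063 m and x of tall_box_corner1 in the frame of long_mat between -0.1 and 0.1 m and y of tall_box_corner1 in the frame of long_mat between -0.063 and 0.063 m and x of tall_box_corner2 in the frame of long_mat between -0.1 and 0.1 m and y of tall_box_corner2 in the frame of long_mat between -0.063 and 0.063 m and x of tall_box_corner3 in the frame of long_mat between -0.1 and 0.1 m and y of tall_box_corner3 in the frame of long_mat between -0.063 and 0.063 m and angle between tall_box_center's own z axis and vertical between 1.52 and 1.62 rad and height (world z) of tall_box_center below 0.026 m and linear speed of each of tall_box, low_box below 0.02 m/s and x of low_box_corner0 in the frame of short_mat between -0.075 and 0.075 m and y of low_box_corner0 in the frame of short_mat between -0.053 and 0.053 m and x of low_box_corner1 in the frame of short_mat between -0.075 and 0.075 m and y of low_box_corner1 in the frame of short_mat between -0.053 and 0.053 m and x of low_box_corner2 in the frame of short_mat between -0.075 and 0.075 m and y of low_box_corner2 in the frame of short_mat between -0.053 and 0.053 m and x of low_box_corner3 in the frame of short_mat between -0.075 and 0.075 m and y of low_box_corner3 in the frame of short_mat between -0.053 and 0.053 m and angle between low_box_center's own z axis and vertical between 1.52 and 1.62 rad and height (world z) of low_box_center below 0.023 m); the robot touches nothing.
It fails at once if the taller slide box is lifted clear of its mat or carried (height (world z) of each of tall_box_corner0, tall_box_corner1, tall_box_corner2, tall_box_corner3 above 0.034 m).
It fails at once if the lower slide box is lifted clear of its mat or carried (height (world z) of each of low_box_corner0, low_box_corner1, low_box_corner2, low_box_corner3 above 0.031 m).
It fails at once if a bystander (jar, dish, cassette, forceps, wash bottle, brush, blade case) is shoved more than 25 mm or, for the jar and bottle, tipped (distance of any of amber_jar, stain_dish, cassette, forceps, wash_bottle, brush, blade_case from where it was at the start of the episode above 0.025 m or angle between any of amber_jar, wash_bottle's own z axis and vertical above 0.5 rad).
It also fails if it takes over 51 s, if anything falls off the work surface, if the arm or the gripper's body presses on something with over 40 N, if the wrist force passes 120 N, or if a joint passes its speed limit or range.

### The arm

A 7-joint arm with a two-finger parallel gripper is mounted at the origin on the work surface. World frame = base frame: x ahead of the robot, y to its left, z up, the work surface at z = 0. Lengths are in m, angles in rad, forces in N, time in s.
With the tool pointing down it reaches from about 0.4 to 0.875 m from the base axis. Payload 19.3 kg.
Tool frame: the origin (TCP) lies midway between the tips of the shut fingers; the grasp point (between the pads) lies 19 mm behind it (bot.pinch_z is the distance from the TCP to the grasp point, in m); z points along the fingers, y is the line along which they close (so a half turn about z gives the same grasp; the last joint's range is limited). The gripper opens to 85 mm and grips with 20 to 120 N. Pads are 22 mm wide; open, the fingers measure 114 mm over their backs; the gripper's body (76 mm by 85 mm) begins 54 mm behind the grasp point. The pads swing forward as they close: fully open they stand 13 mm farther back than shut.
Start: joints at [1.043, 0.521, -0.036, 1.599, 0.021, 1.021, -0.113], TCP at [0.276, -0.561, 0.231] pointing down, gripper open.
Joint ranges: [-2.91, 2.91], [-0.3, 2.13], [-1.5, 1.42], [0.17, 2.43], [-1.26, 4.41], [0.16, 1.93], [-2.52, 2.52]. Speed limits (rad/s): [1.89, 1.89, 2.39, 2.39, 3.01, 3.01, 3.01].

### API

Orientations are given as [roll, pitch, yaw] about the fixed x, y, z axes, in that order (R = Rz(yaw) Ry(pitch) Rx(roll)).
In Python, from workcell import observe, viewer, bot gives the robot as it stands. The module is installed in compiled form; this text tells all that it offers.
- The arm moves only by the tool play_rows, never from a script. Its argument "motion" is a list of rows, each a list of 7 numbers: the shift along the tool's x, y, z in cm, then the turn, a rotation vector about the tool's x, y, z in rad, then the opening, from -1 (shut) to 1 (fully open), so that 0 is half open. A call has exactly 5 rows; each row is the pose to reach, as a shift and turn from the pose commanded when the call began, along the tool's axes at that moment; what a row does not reach only later rows make up. A row lasts 1/10 s, in which the tool goes at most 50 mm and 8.59 degrees, less where a joint would pass 70% of its speed; a pose out of reach is approached as far as the arm can. A call with a gripper value outside its range is refused whole. The fingers move at their own pace and stop on an object; "squeeze" is the grip in N (left out, the last holds). Time passes only in rows, so rows that repeat a pose let the fingers close, or fill a call up. It gives the time, the measured TCP pose, the force, the opening and the grip force at its end, in the units of the state.
- observe(): the state, without advancing time (a new reading comes with each control period).
- viewer.grab_frame(name): name is "scene" or "top" or "wrist"; returns (picture, depth): 400x640x3 uint8, red, green, blue; 400x640 float32, m along the optical axis (not along the pixel's ray), 0 where there is no reading.
- viewer.camera_info(name): a dict with "fx", "fy", "cx", "cy" (pixels), "R" (3x3) and "t" (3): a world point X has camera coordinates R X + t. Camera axes: x right, y down, z forward; pixel columns grow to the right and rows downward; lengths in m; the calibration is good to about 2 mm. A picture is of the moment at which its call begins: read the wrist's pose just before it. camera_info takes no time and is no camera call; for the wrist camera it gives the pose at the moment of the call.
- bot.job_done(): hands the job in; it is judged then, once.
The state is a dict: "clock": time; "qpos": joint angles; "qd": joint speeds; "joint_efforts": joint torques, N m; "position": TCP position; "tool_rot": TCP orientation; "force": force on the tool from outside, world axes, zero at the start; "moment": the same for the moment, N m; "grip_width": finger opening in m; "finger_force": force on a finger pad.
Only numpy, scipy, OpenCV 4.12 (cv2) and the standard library are available. Lean on these libraries where they do the work, as an engineer would, in place of code of your own. Each camera call takes 0.05 s, during which the arm holds its last target. There are 200 camera calls.

## Working session

There is one attempt and no reset: what is moved stays moved. The work goes in short steps, Python scripts to look and compute and a tool call to move; the robot and the scene stay as the last step left them, time stands still between calls to the robot, and variables do not carry over. Pictures are saved under pics/ and viewed, at most 10 in all, crops included, and the job is handed in when it is done.

Besides the shell and the picture viewer there is one more tool, called after ">>>" as name([rows], argument=value, ...), one row to a line, values as JSON. play_rows: Moves the arm, as the interface text tells. Its arguments: {"type":"object","properties":{"motion":{"type":"array"},"squeeze":{"type":"number"}},"required":["motion"]}

```bash
mkdir -p pics; cat > h.py <<'E'
import numpy as np,cv2
from workcell import observe,viewer,bot
def snap(name,fn):
    p,d=viewer.grab_frame(name); cv2.imwrite('pics/'+fn+'.png',p[:,:,::-1]); np.save('pics/'+fn+'.npy',d); return p,d
def px2w(ci,u,v,z):
    R,t=np.array(ci['R']),np.array(ci['t']); c=-R.T@t
    r=R.T@np.array([(u-ci['cx'])/ci['fx'],(v-ci['cy'])/ci['fy'],1]); return c+r*(z-c[2])/r[2]
E
python3 - <<'E'
from h import *
snap('top','top0');snap('scene','sc0')
s=observe();print(s['clock'],s['position'],s['tool_rot'])
for n in('top','scene'):
    c=viewer.camera_info(n);print({k:np.round(v,3).tolist() for k,v in c.items()}, -np.array(c['R']).T@c['t'])
E
```

```text
0.1 [ 0.27605116 -0.56041279  0.23079468] [-3.14059646e+00  8.94640028e-05  4.57741081e-01]
{'fx': 492.012, 'fy': 492.012, 'cx': 314.975, 'cy': 203.347, 'R': [[-0.006, -1.0, 0.007], [-0.983, 0.005, -0.182], [0.182, -0.008, -0.983]], 't': [0.007, 0.476, 1.339]} [0.22365414 0.0143212  1.40344821]
{'fx': 438.033, 'fy': 438.033, 'cx': 317.608, 'cy': 199.111, 'R': [[-0.02, 1.0, 0.015], [0.672, 0.024, -0.74], [-0.74, -0.005, -0.672]], 't': [0.026, -0.24, 1.816]} [ 1.50632986 -0.01168987  1.04257745]
```

View pics/top0.png

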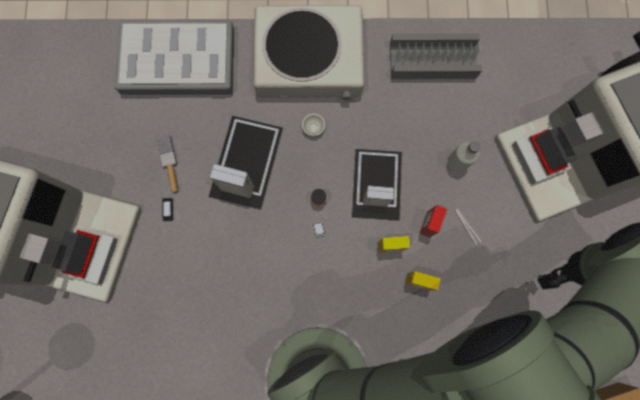

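View pics/sc0.png

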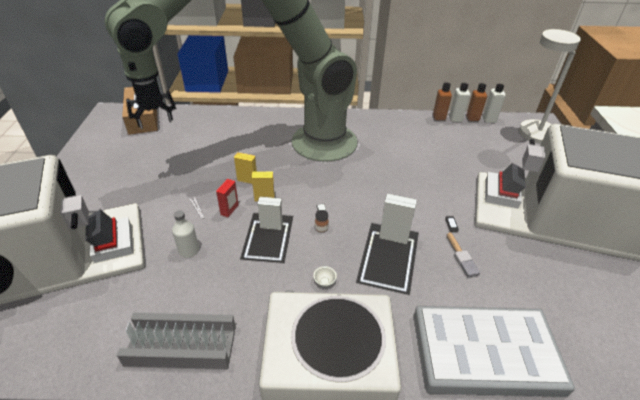

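Top view: the tall white box is at about (232,178) on the long mat and the white low box at (379,194) on the short mat. The look-alikes are red at (434,221) and yellow at (396,243) and (425,281). The white box on the short mat fits the description, so I'll confirm it in a crop.

```bash
python3 - <<'E'
import cv2
i=cv2.imread('pics/top0.png')[105:225,205:415]
cv2.imwrite('pics/crop0.png',cv2.resize(i,(798,456),interpolation=cv2.INTER_CUBIC))
E
```

```text
(no output)
```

View pics/crop0.png

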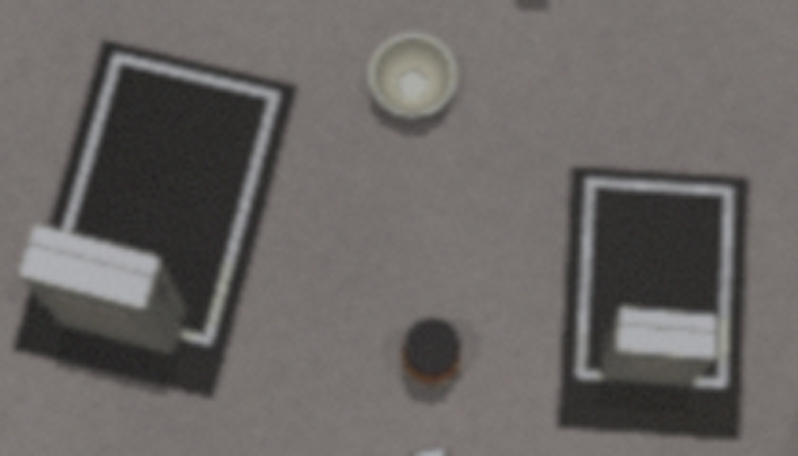

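The crop confirms it: both target boxes are plain white and stand on the mats. Tape corners and box-top corners are readable.

```bash
python3 - <<'E'
from h import *
c=viewer.camera_info('top')
W=lambda p,z:px2w(c,205+(p[0]+.5)/3.8-.5,105+(p[1]+.5)/3.8-.5,z)
def mat(FL,FR,NR,L,Wd):
    FL,FR,NR=[W(p,.003)[:2] for p in(FL,FR,NR)]
    ctr=(FL+NR)/2; a=FR-NR; b=FL-FR
    y1=np.arctan2(a[1],a[0]); y2=np.arctan2(-b[0],b[1])
    print('len',np.linalg.norm(a),L,np.linalg.norm(b),Wd,'yaw',y1,y2,'ctr',ctr); return ctr,(y1*L+y2*Wd)/(L+Wd)
def box(ps,z,m):
    P=[W(p,z)[:2] for p in ps]; ctr=np.mean(P,0)
    b=P[0]-P[1]+P[3]-P[2]; y=np.arctan2(-b[0],b[1]); R=np.array([[np.cos(m[1]),-np.sin(m[1])],[np.sin(m[1]),np.cos(m[1])]])
    print('box',ctr,'w',np.linalg.norm(b)/2,'t',np.linalg.norm(P[0]-P[3]),'yaw',y,'in mat',(ctr-m[0])@R)
m=mat((110,52),(285,93),(210,347),.208,.134);print(m)
box([(35,227),(160,258),(148,307),(20,275)],.163,m)
m=mat((583,178),(736,186),(728,388),.158,.114);print(m)
box([(619,305),(717,312),(713,360),(614,353)],.113,m)
p,d=np.load('pics/top0.npy'),0
E
```

```text
len 0.2102330948579987 0.208 0.1419526339094911 0.134 yaw -0.26899561740960515 -0.24405071447805302 ctr [0.62469413 0.20403715]
(array([0.62469413, 0.20403715]), np.float64(-0.2592218835124473))
box [0.53016873 0.22812154] w 0.08952130083967356 t 0.03490117845940484 yaw -0.25384562338162275 in mat [-0.0975408  -0.00094983]
len 0.15989339155490892 0.158 0.11906467244665786 0.114 yaw -0.07550101826194475 -0.058675365923635224 ctr [ 0.55555257 -0.17822643]
(array([ 0.55555257, -0.17822643]), np.float64(-0.06844909044368265))
box [ 0.49285466 -0.16978833] w 0.06962110912149498 t 0.034872478466608695 yaw -0.07757210503316612 in mat [-0.06312822  0.00413008]
```

>>> play_rows([
  [3.2, -2.8, 0, 0, 0, 0, -1],
  [6.4, -5.6, 0, 0, 0, 0, -1],
  [9.6, -8.4, 0, 0, 0, 0, -1],
  [12.8, -11.2, 0, 0, 0, 0, -1],
  [16, -14, 0, 0, 0, 0, -1],
])

```text
clock: 0.6
position: [0.3581, -0.3626, 0.2311]
tool_rot: [-3.141, 0.0, 0.458]
force: [0.6, -0.7, -0.7]
grip_width: 0.0122
finger_force: 0.0
```

>>> play_rows([
  [3.3, -2.8, 0, 0, 0, 0.11, -1],
  [6.5, -5.6, 0, 0, 0, 0.22, -1],
  [9.8, -8.4, 0, 0, 0, 0.33, -1],
  [13, -11.2, 0, 0, 0, 0.43, -1],
  [16.3, -14.1, 0, 0, 0, 0.53, -1],
])

```text
clock: 1.1
position: [0.442, -0.1643, 0.2313]
tool_rot: [3.142, 0.0, -0.077]
force: [0.4, 0.5, -0.1]
grip_width: 0.0
finger_force: 0.0
```

>>> play_rows([
  [0, 0, 0, 0, 0, 0, -1],
  [0, 0, 0, 0, 0, 0, -1],
  [0, 0, 0, 0, 0, 0, -1],
  [0, 0, 0, 0, 0, 0, -1],
  [0, 0, 0, 0, 0, 0, -1],
])

```text
clock: 1.6
position: [0.4414, -0.1667, 0.2313]
tool_rot: [3.142, 0.0, -0.074]
force: [-0.7, 0.3, 0.1]
grip_width: 0.0
finger_force: 0.0
```

>>> play_rows([
  [0, 0, 3.5, 0, 0, 0, -1],
  [0, 0, 7, 0, 0, 0, -1],
  [0, 0, 10.5, 0, 0, 0, -1],
  [0, 0, 14, 0, 0, 0, -1],
  [0, 0, 14, 0, 0, 0, -1],
])

```text
clock: 2.1
position: [0.4396, -0.1656, 0.0882]
tool_rot: [-3.14, 0.006, -0.073]
force: [-0.6, 0.1, 1.0]
grip_width: -0.0003
finger_force: 0.0
```

>>> play_rows([
  [0.5, 0, 0, 0, 0, 0, -1],
  [1, 0, 0, 0, 0, 0, -1],
  [1.5, 0, 0, 0, 0, 0, -1],
  [2, 0, 0, 0, 0, 0, -1],
  [2.5, 0, 0, 0, 0, 0, -1],
])

```text
clock: 2.6
position: [0.4675, -0.1677, 0.092]
tool_rot: [3.141, -0.001, -0.072]
force: [-0.2, 0.2, 0.0]
grip_width: -0.0
finger_force: 0.0
```

>>> play_rows([
  [0.4, 0, 0, 0, 0, 0, -1],
  [0.8, 0, 0, 0, 0, 0, -1],
  [1.2, 0, 0, 0, 0, 0, -1],
  [1.6, 0, 0, 0, 0, 0, -1],
  [2, 0, 0, 0, 0, 0, -1],
])

```text
clock: 3.1
position: [0.4869, -0.1691, 0.0913]
tool_rot: [-3.142, 0.0, -0.072]
force: [0.2, 0.0, 0.1]
grip_width: 0.0
finger_force: 0.0
```

>>> play_rows([
  [0.3, 0, 0, 0, 0, 0, -1],
  [0.6, 0, 0, 0, 0, 0, -1],
  [0.9, 0, 0, 0, 0, 0, -1],
  [1.2, 0, 0, 0, 0, 0, -1],
  [1.2, 0, 0, 0, 0, 0, -1],
])

```text
clock: 3.6
position: [0.499, -0.1699, 0.0913]
tool_rot: [-3.142, -0.0, -0.072]
force: [-1.3, 0.0, 0.2]
grip_width: 0.0002
finger_force: 0.0
```

```bash
python3 - <<'E'
from h import *
p,d=snap('scene','sc1')
i=p[160:300,220:430,::-1]
cv2.imwrite('pics/sc1c.png',cv2.resize(i,(798,532),interpolation=cv2.INTER_CUBIC))
E
```

```text
(no output)
```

View pics/sc1c.png

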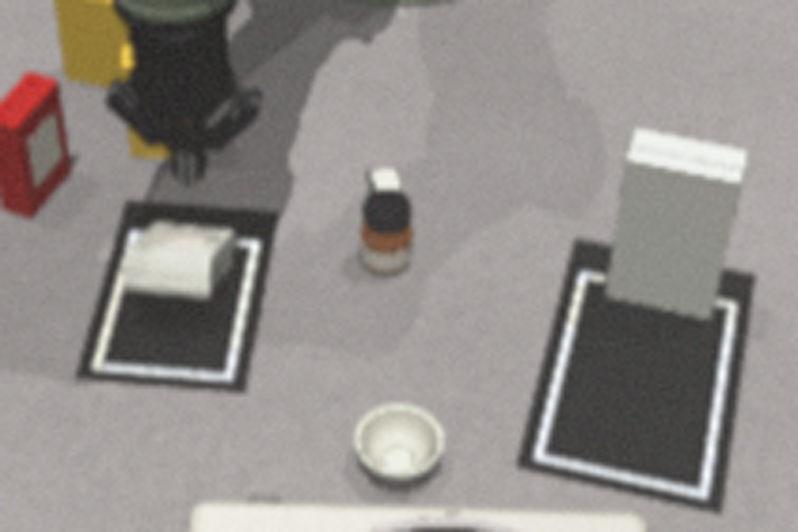

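The low box is caught mid-topple, falling forward as meant, at crop (180,260). Next: lift and cross to behind the tall box.

>>> play_rows([
  [-1, 0, -3.5, 0, 0, 0, -1],
  [-2, 0, -7, 0, 0, 0, -1],
  [-3, -1, -10.5, 0, 0, 0, -1],
  [-4, -4, -13, 0, 0, 0, -1],
  [-5, -8, -13, 0, 0, 0, -1],
])

```text
clock: 4.15
position: [0.4552, -0.0871, 0.2242]
tool_rot: [3.141, -0.005, -0.075]
force: [1.0, 0.9, -0.4]
grip_width: -0.0001
finger_force: 0.0
```

>>> play_rows([
  [0, -3.5, 0, 0, 0, 0, -1],
  [0, -7.5, 0, 0, 0, 0, -1],
  [0, -12, 0, 0, 0, 0, -1],
  [0, -16, 0, 0, 0, 0, -1],
  [0, -20, 0, 0, 0, 0, -1],
])

```text
clock: 4.65
position: [0.4687, 0.1146, 0.2214]
tool_rot: [-3.142, -0.0, -0.072]
force: [1.0, -0.5, -0.3]
grip_width: -0.0001
finger_force: 0.0
```

>>> play_rows([
  [0, -4, 0, 0, 0, 0.05, -1],
  [0, -8, 0, 0, 0, 0.1, -1],
  [0, -12, 0, 0, 0, 0.15, -1],
  [0, -12.9, 0, 0, 0, 0.18, -1],
  [0, -12.9, 0, 0, 0, 0.18, -1],
])

```text
clock: 5.15
position: [0.4777, 0.2431, 0.221]
tool_rot: [3.142, 0.0, -0.25]
force: [-0.1, -0.3, -0.1]
grip_width: 0.0
finger_force: 0.0
```

```bash
python3 - <<'E'
from h import *
p,d=snap('scene','sc2')
i=p[160:300,220:430,::-1]
cv2.imwrite('pics/sc2c.png',cv2.resize(i,(798,532),interpolation=cv2.INTER_CUBIC))
s=observe();print(s['position'],s['tool_rot'])
E
```

```text
[0.47794128 0.24160933 0.22105993] [ 3.14089207e+00  1.93929665e-04 -2.50535694e-01]
```

View pics/sc2c.png

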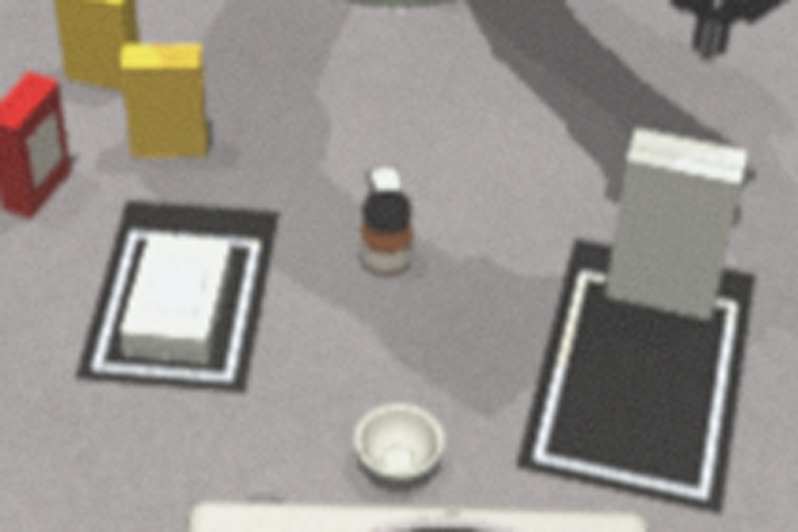

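The low box lies flat inside its outline, at crop (175,300). I'll topple the tall box next, pushing at z of about 0.14.

>>> play_rows([
  [0, 0, 2.7, 0, 0, 0, -1],
  [0, 0, 5.4, 0, 0, 0, -1],
  [0, 0, 8, 0, 0, 0, -1],
  [0, 0, 8, 0, 0, 0, -1],
  [0.4, 0, 8, 0, 0, 0, -1],
])

```text
clock: 5.7
position: [0.4822, 0.2398, 0.1419]
tool_rot: [3.141, 0.0, -0.252]
force: [-0.5, -0.3, 0.6]
grip_width: 0.0003
finger_force: 0.0
```

>>> play_rows([
  [0.5, 0, 0, 0, 0, 0, -1],
  [1, 0, 0, 0, 0, 0, -1],
  [1.5, 0, 0, 0, 0, 0, -1],
  [2, 0, 0, 0, 0, 0, -1],
  [2.5, 0, 0, 0, 0, 0, -1],
])

```text
clock: 6.2
position: [0.5068, 0.2343, 0.1415]
tool_rot: [-3.141, -0.0, -0.252]
force: [-0.3, 1.4, 0.5]
grip_width: 0.0
finger_force: 0.3
```

>>> play_rows([
  [0.4, 0, 0, 0, 0, 0, -1],
  [0.8, 0, 0, 0, 0, 0, -1],
  [1.2, 0, 0, 0, 0, 0, -1],
  [1.6, 0, 0, 0, 0, 0, -1],
  [2, 0, 0, 0, 0, 0, -1],
])

```text
clock: 6.7
position: [0.526, 0.2293, 0.1413]
tool_rot: [-3.142, -0.0, -0.252]
force: [-0.0, -0.1, -0.1]
grip_width: -0.0002
finger_force: 0.1
```

>>> play_rows([
  [0.4, 0, 0, 0, 0, 0, -1],
  [0.8, 0, 0, 0, 0, 0, -1],
  [1.2, 0, 0, 0, 0, 0, -1],
  [1.6, 0, 0, 0, 0, 0, -1],
  [2, 0, 0, 0, 0, 0, -1],
])

```text
clock: 7.2
position: [0.5454, 0.2243, 0.1413]
tool_rot: [-3.142, 0.0, -0.252]
force: [-0.6, -0.2, -0.6]
grip_width: 0.0002
finger_force: 0.0
```

>>> play_rows([
  [0, 0, 0, 0, 0, 0, -1],
  [0, 0, 0, 0, 0, 0, -1],
  [-2, 0, -2, 0, 0, 0, -1],
  [-5, 0, -5, 0, 0, 0, -1],
  [-8, 0, -8, 0, 0, 0, -1],
])

```text
clock: 7.7
position: [0.4663, 0.2444, 0.2218]
tool_rot: [3.141, 0.001, -0.252]
force: [-0.4, 1.1, 1.0]
grip_width: -0.0002
finger_force: 0.0
```

```bash
python3 - <<'E'
from h import *
p,d=snap('scene','sc3');snap('top','top3')
i=p[160:300,220:430,::-1]
cv2.imwrite('pics/sc3c.png',cv2.resize(i,(798,532),interpolation=cv2.INTER_CUBIC))
i=cv2.imread('pics/top3.png')[105:225,205:415]
cv2.imwrite('pics/crop3.png',cv2.resize(i,(798,456),interpolation=cv2.INTER_CUBIC))
E
```

```text
(no output)
```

View pics/sc3c.png

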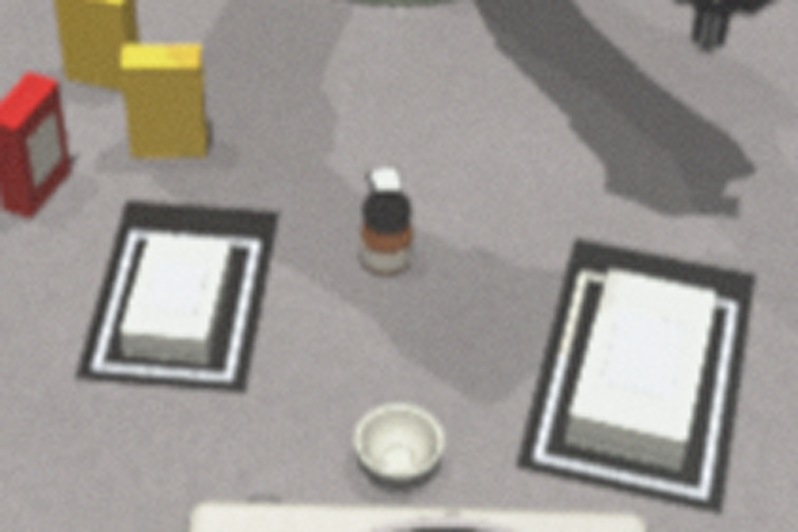

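View pics/crop3.png

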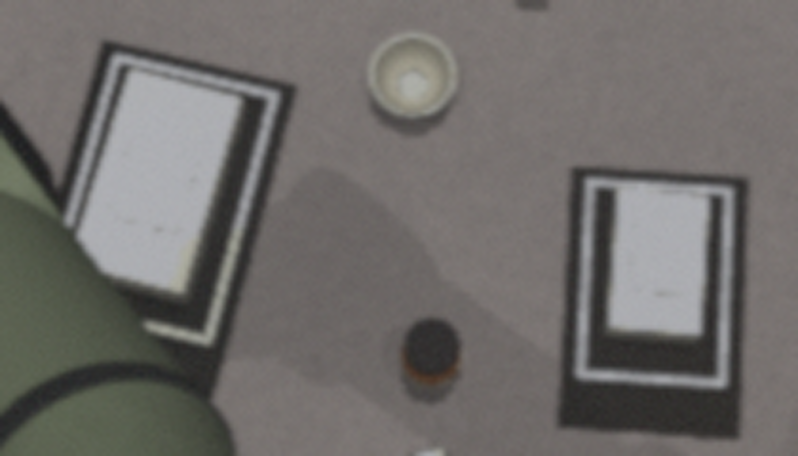

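Both boxes lie flat and look inside the tape. I'll check the margins from the corners of their top faces.

```bash
python3 - <<'E'
from h import *
c=viewer.camera_info('top')
W=lambda p,z:px2w(c,205+(p[0]+.5)/3.8-.5,105+(p[1]+.5)/3.8-.5,z)[:2]
for ctr,y,ps,z in[((.6247,.2040),-.262,[(125,65),(243,97),(184,293)],.041),((.5556,-.1782),-.068,[(613,190),(711,196),(701,337),(606,330)],.035)]:
    R=np.array([[np.cos(y),-np.sin(y)],[np.sin(y),np.cos(y)]])
    for p in ps: print(np.round((W(p,z)-ctr)@R,4))
E
```

```text
[0.0847 0.0466]
[ 0.0831 -0.0474]
[-0.0756 -0.0461]
[0.0617 0.0383]
[ 0.0617 -0.0362]
[-0.048  -0.0323]
[-0.0471  0.0389]
```

All corners are at least 10 mm inside the limits, and the arm is clear.

```bash
python3 -c "
from workcell import bot
print(bot.job_done())"
```

```text
the job is handed in; nothing more can be done
None
```

Both slide boxes are toppled and lying flat, with every corner I could measure at least 10 mm inside its tape limits (one tall-box corner was hidden by the arm); the job is handed in, though the verdict wasn't shown.

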